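# Walk the sliding cover of a gauge case home and bolt it

## Robot

A 6-joint arm with a two-finger parallel gripper is mounted at the origin on the work surface. World frame = base frame: x ahead of the robot, y to its left, z up, the work surface at z = 0. Lengths are in mm, angles in rad, forces in N, time in s.
With the tool pointing down it reaches from about 400 to 925 mm from the base axis. Payload 12.5 kg.
Tool frame: the origin (TCP) lies on the front face of the gripper's body, between the roots of the fingers; the fingertips stand 78 mm ahead of it and the grasp point (between the pads) lies 59 mm ahead of it (env.nose_length is the distance from the TCP to the fingertips, in mm); z points along the fingers, y is the line along which they close (so a half turn about z gives the same grasp; the last joint's range is limited). The gripper opens to 95 mm and grips with 3 to 60 N. Pads are 20 mm wide; open, the fingers measure 119 mm over their backs; the gripper's body (75 mm by 180 mm) begins 59 mm behind the grasp point.
Start: joints at [-1.209, 0.491, 1.559, -0, 1.092, -0.106], TCP at [281.849, -557.852, 292.261] pointing down, gripper open.
Joint ranges: [-3.1, 3.1], [-0.84, 2.19], [0.05, 2.79], [-1.13, 4.28], [0.06, 2.93], [-2.69, 2.69]. Speed limits (rad/s): [2.22, 2.22, 2.79, 3.14, 3.14, 3.14].

## Interface

Orientations are given as [roll, pitch, yaw] about the fixed x, y, z axes, in that order (R = Rz(yaw) Ry(pitch) Rx(roll)).
In Python, from cell import env gives the robot as it stands.
- The arm moves only by the tool jog_arm, never from a script. Its argument "motion" is a list of rows, each a list of 7 numbers: the turn, a rotation vector about the tool's x, y, z in degrees, then the shift along the tool's x, y, z in mm, then the finger opening in mm, from 0 to 95.1. In form: [[wx, wy, wz, x, y, z, hand], ...]. A call has 1 to 10 rows; each row shifts and turns the commanded pose from where the row before left it, along the tool's axes as they then stand; what a row does not reach is not made up. A row lasts 1/8 s, in which the tool goes at most 62.5 mm and 10.7 degrees, less where a joint would pass 70% of its speed; a pose out of reach is approached as far as the arm can. A call is refused whole if a number of a shift passes 62.5 or a number of a turn 10.7, either way. A call with a gripper value outside its range is refused whole. The fingers move at their own pace and stop on an object; the grip force is fixed at half the most. Time passes only in rows, so rows that do not move let the fingers close. It gives the time, the measured TCP pose, the force, the opening and the grip force at its end, in the units of the state.
- env.state(): the state, without advancing time (a new reading comes with each control period).
- env.read_camera(name): name is "scene" or "top" or "wrist"; returns a dict with "color" (384x512x3 uint8, red, green, blue), "z_map" (384x512 float32, mm along the optical axis (not along the pixel's ray), 0 where there is no reading), "camera_matrix" (3x3 intrinsics, pixels), "world_to_cam" (4x4, takes a point from world to camera coordinates). Camera axes: x right, y up, looking along -z (the intrinsics and any distortion apply to the point x, -y, -z); pixel columns grow to the right and rows downward; lengths in mm; the calibration is good to about 2 mm. A picture is of the moment at which its call begins.
- env.job_done(): hands the job in; it is judged then, once.
Trained networks look in the newest picture that a camera, given by its name, has taken for a name from the list of things; names that differ only in an ending like _2 or _b are one class to them, and where a whole thing is asked for, a point or a joint stands for the part that bears it (a point fixed in the world has none). Each returns a list of dicts, best first, with "score" (0 to 1); they miss things now and then, are a little off and sometimes report something else, mostly with a low value. They report only what shows in the picture. A call takes as long as a camera call.
- env.recognise(camera, thing): "location" ([column, row] in pixels, amid what is visible of it).
The state is a dict: "t": time; "joints": joint angles; "qvel": joint speeds; "tau": joint torques, N m; "eef_pos": TCP position; "tcp_rot": TCP orientation; "ft_force": force on the tool from outside, world axes, zero at the start; "moment": the same for the moment, N m; "opening": opening from 0.0 (shut) to 1.0 (fully open); "grip_force": force on a finger pad.
Only numpy, scipy, OpenCV 4.12 (cv2) and the standard library are available. Lean on these libraries where they do the work, as an engineer would, in place of code of your own. Each camera call takes 0.05 s, during which the arm holds its last target. There are 200 camera calls.

## Task

Close the gauge case on the bench: work its stiff sliding cover away from you by pushing gently on its two upright posts in turn, a little at each end, since it racks and jams if one end gets ahead. When it has come square against its adjustable stop bar, which you will have to feel for, press it home for a moment (about 10 N, and never more than 18 N on the cover), then push the bolt fully in behind the left post so that the cover stays shut. Do not force a jammed cover, and do not disturb the other tools.

Things in the scene. Friction and masses are not known exactly. Their poses are not given: they have to be found in the camera images.
- case: Low grey steel gauge case, fixed. Origin on the bench; it spans x -225..+100, y -165..+165 mm, 61 mm high, plus a bolt bracket at left (+y) to y = 262 mm. +x is the way the cover closes (away from the robot), z up. The cover runs in side channels under lips (inner edges y = +-140, top z = 61 mm); a fixed roof (top z = 59) covers x -225..-110.
- cover: Aluminium sliding cover, 195 (x) x 300 (y) x 8 mm, about 0.5 kg. Origin: underside, midway between the posts, 70 mm behind the leading edge, 45 mm above the bench. Starts 52 to 95 mm short of home (home: origin x = 2 to 10 mm in the case frame, by the stop). It skews up to 0.075 rad freely, then jams if pushed on at the same post; 6 to 14 N at the other frees it. Free, it slides at 2 to 6 N.
- post_left (a point): Upright round steel post, polished and slippery, on the cover's left end, 16 mm diameter, from 53 to 89 mm above the bench, standing at x = 0, y = +120 mm of the cover; this point is on its axis, 75 mm above the bench. At home it is at x = 2 to 10 mm in the case frame.
- post_right (a point): The same post on the right end, at x = 0, y = -120 mm of the cover; home is x = 2 to 10 mm in the case frame, equal to the left one. The posts are pushed from the robot's side, towards the case's +x.
- stop: Stop bar on the far wall, 220 mm wide (y), 18 mm high; origin at the bottom middle of its fixed dark part, at x = 92, y = 0 in the case frame. Towards the robot it carries a rigid steel face, 200 mm wide, set out on two screws: 12 to 20 mm before the origin (case x = 80 to 72 mm); the setting differs each time and is not measured. The cover's leading edge meets it.
- bolt (a joint): Slide of the bolt on the case's left side, m: 0 drawn back, 0.045 fully in (rigid limit), moving to the case's -y at about 3 N; stays where left; starts 0 to 0.006. Its steel tongue (12 mm wide, 64 to 74 mm above the bench, centred at case x = -14.5, tip at y = 157 mm minus the joint value) goes in behind the left post, on the robot's side, with 2.5 to 10.5 mm to spare when home.
- bolt_knob (a point): Round upright knob of the bolt, 16 mm diameter, 74 to 106 mm above the bench; this point is on its axis, 89 mm above the bench, at x = -14.5, y = 225 mm minus the joint value in the case frame. It is pushed from outside (+y side) towards the case's middle.
- dial_stand: Bystander: dial indicator on a stand, base 60 x 50 mm, 200 mm high. Leave alone.
- pin_box: Bystander: open wooden box, 100 x 140 x 50 mm, with steel pins up to 96 mm high. Leave alone.
- caliper_case: Bystander: flat black instrument case, 90 x 230 x 28 mm. Leave alone.
- v_block: Bystander: dark steel V-block, 60 x 80 x 55 mm. Leave alone.

How it is judged:
By the outcome, as a careful person would: the job done as asked, in the order asked, and still so for the second after the job is handed in, with the robot touching nothing.
It also fails if it takes over 70 s, if anything falls off the work surface, if the arm or the gripper's body presses on something with over 40 N, if the wrist force passes 120 N, or if a joint passes its speed limit or range.

## Working session

There is one attempt and no reset: what is moved stays moved. The work goes in short steps, Python scripts to look and compute and a tool call to move; the robot and the scene stay as the last step left them, time stands still between calls to the robot, and variables do not carry over. Pictures are saved under pics/ and viewed, at most 10 in all, crops included, and the job is handed in when it is done.

Besides the shell and the picture viewer there is one more tool, called after "Call:" as name(argument=value, ...), one argument or row to a line, values as JSON. jog_arm: Moves the arm, as the interface text tells. Its arguments: {"type":"object","properties":{"motion":{"type":"array"}},"required":["motion"]}

```bash
mkdir -p pics
cat > h.py <<'E'
import numpy as np, cv2
from cell import env
def px2w(c,u,v,z=None,h=None):
    K=c["camera_matrix"];T=np.linalg.inv(c["world_to_cam"])
    d=np.array([(u-K[0,2])/K[0,0],-(v-K[1,2])/K[1,1],-1.])
    o=T[:3,3];r=T[:3,:3]@d
    s=z if h is None else (h-o[2])/r[2]
    return o+s*r
def w2px(c,p):
    q=c["world_to_cam"]@np.r_[p,1];K=c["camera_matrix"]
    return K[0,0]*q[0]/-q[2]+K[0,2],K[1,1]*-q[1]/-q[2]+K[1,2]
E
python3 - <<'E'
from h import *
s=env.state();print({k:np.round(v,3) for k,v in s.items()})
ims=[]
for n in("scene","top"):
    c=env.read_camera(n);cv2.imwrite(f"pics/{n}0.png",c["color"][...,::-1])
    print(n,c["camera_matrix"].round(1).tolist(),np.linalg.inv(c["world_to_cam"])[:3,3].round(0))
    for t in("case","cover","post_left","post_right","stop","bolt","bolt_knob","dial_stand","pin_box","caliper_case","v_block"):
        for r in env.recognise(n,t)[:2]:
            u,v=r["location"];z=c["z_map"][int(v),int(u)]
            print(t,round(r["score"],2),np.round([u,v]),px2w(c,u,v,z).round(0) if z>0 else None)
E
```

```text
{'t': np.float64(0.0), 'joints': array([-1.209,  0.492,  1.559, -0.   ,  1.092, -0.106]), 'qvel': array([-0.001, -0.001,  0.   ,  0.002,  0.   , -0.002]), 'tau': array([ 2.0000e-03, -6.1264e+01, -2.5818e+01,  6.9000e-02,  4.8000e-02,
       -0.0000e+00]), 'eef_pos': array([ 281.775, -557.691,  291.65 ]), 'tcp_rot': array([-3.14 , -0.   ,  0.468]), 'ft_force': array([-0.036, -0.511,  0.475]), 'moment': array([-0.001, -0.046,  0.03 ]), 'grip_force': np.float64(0.0), 'opening': np.float64(1.0)}
scene [[358.5, 0.0, 260.9], [0.0, 358.5, 191.4], [0.0, 0.0, 1.0]] [1211.  644.  763.]
case 0.55 [294. 209.] [523.  79.  22.]
case 0.33 [341. 219.] [513. 248.  85.]
cover 0.71 [292. 187.] [464.  14.  47.]
post_left 0.76 [293. 189.] [476.  30.  53.]
post_right 0.61 [291. 191.] [488.  34.  52.]
stop 0.95 [267. 212.] [623.  57.  55.]
stop 0.2 [172. 162.] [ 644. -455.   -3.]
bolt 0.44 [337. 218.] [509. 233.  75.]
bolt 0.15 [219. 150.] [ 462. -391.    9.]
bolt_knob 0.6 [339. 219.] [505. 236.  71.]
dial_stand 0.96 [173. 165.] [ 690. -363.   49.]
pin_box 0.82 [217. 150.] [ 469. -392.   12.]
pin_box 0.37 
[... 182 characters left out ...]
], [0.0, 456.4, 193.5], [0.0, 0.0, 1.0]] [ 470.  -10. 1278.]
case 0.72 [234. 228.] [524.  48.  28.]
cover 0.7 [240. 245.] [478.  29.  56.]
post_left 0.88 [240. 246.] [475.  30.  53.]
post_right 0.69 [242. 248.] [470.  24.  54.]
stop 0.6 [238. 190.] [624.  39.  61.]
stop 0.55 [231. 226.] [530.  57.  22.]
bolt 0.64 [240. 246.] [476.  31.  52.]
bolt 0.54 [159. 232.] [507. 242.  77.]
bolt_knob 0.53 [164. 234.] [502. 231.  72.]
bolt_knob 0.22 [235. 265.] [424.  41.  51.]
dial_stand 0.84 [386. 169.] [ 678. -343.  121.]
dial_stand 0.42 [392. 251.] [ 471. -389.   10.]
pin_box 0.63 [392. 253.] [ 464. -389.    6.]
caliper_case 0.56 [239. 132.] [792.  41.  28.]
v_block 0.59 [ 80. 206.] [574. 472.  31.]
```

```bash
python3 -c "
import cv2
a=cv2.imread('pics/top0.png');b=cv2.imread('pics/scene0.png')
cv2.imwrite('pics/top1.png',cv2.resize(a[150:330,140:350],None,fx=3.3,fy=3.3,interpolation=cv2.INTER_CUBIC)[:600])
cv2.imwrite('pics/scene1.png',cv2.resize(b[130:280,200:390],None,fx=4,fy=4,interpolation=cv2.INTER_CUBIC))"
```

```text
(no output)
```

View pics/top1.png

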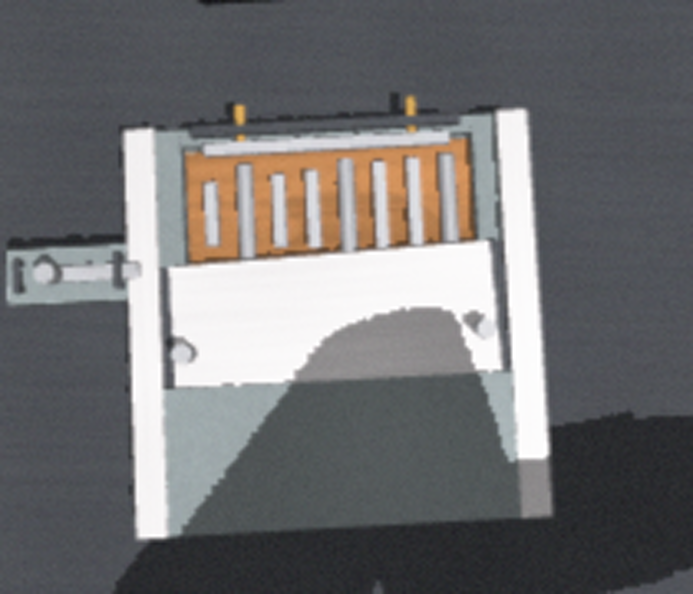

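View pics/scene1.png

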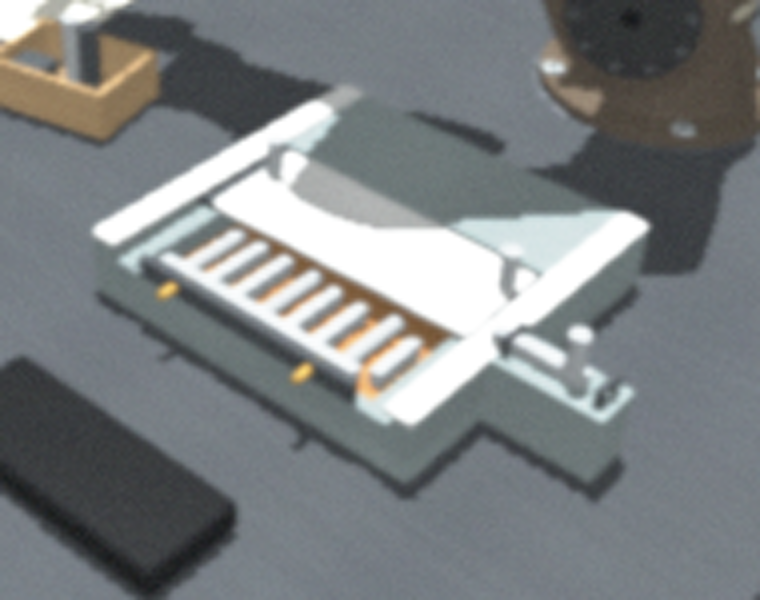

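Top crop: the left post top is at (183,350), the right at (485,324) and the knob at (45,270). The lips' outer corners are at (123,128), (527,108), (138,538) and (552,515). The scene view agrees, and the bolt is drawn back.

Run:
```python
from h import *
c=env.read_camera("top")
f=lambda u,v,h:px2w(c,140+(u+.5)/3.3-.5,150+(v+.5)/3.3-.5,h=h)
C=np.array([[100,165],[100,-165],[-225,165],[-225,-165]])
W=np.array([f(123,128,61),f(527,108,61),f(138,538,61),f(552,515,61)])[:,:2]
cc=C-C.mean(0);ww=W-W.mean(0)
yaw=np.arctan2((cc[:,0]*ww[:,1]-cc[:,1]*ww[:,0]).sum(),(cc*ww).sum())
R=np.array([[np.cos(yaw),-np.sin(yaw)],[np.sin(yaw),np.cos(yaw)]])
o=W.mean(0)-R@C.mean(0)
print("yaw",yaw,"o",o,"res",(W-(C@R.T+o)).round(1).tolist())
np.savez("case.npz",yaw=yaw,o=o)
for n,u,v,h in(("L",183,350,89),("R",485,324,89),("K",45,270,106)):
    w=f(u,v,h)[:2];print(n,w.round(1),"case",(R.T@(w-o)).round(1))
# refine with depth: lip points by z_map
z=c["z_map"]
```

```text
yaw 0.07327704691895912 o [536.05398694  31.11639462] res [[0.9, 0.0], [0.1, 0.2], [-0.6, -1.5], [-0.4, 1.2]]
L [447.1 144. ] case [-80.5 119.1]
R [472.1 -91.9] case [ -72.7 -118. ]
K [506.7 251. ] case [-13.2 221.4]
```

Call:
jog_arm(
  motion=[
    [0, 0, 7.5, 0, 0, 0, 0],
    [0, 0, 7.5, 0, 0, 0, 0],
    [0, 0, 7.6, 0, 0, 0, 0],
    [0, 0, 0, 40, -45, 0, 0],
    [0, 0, 0, 40, -45, 0, 0],
    [0, 0, 0, 40, -45, 0, 0],
    [0, 0, 0, 40, -45, 0, 0],
    [0, 0, 0, 40, -45, 0, 0],
    [0, 0, 0, 0, -55, 0, 0],
    [0, 0, 0, 0, -55, 0, 0],
  ],
)

```text
t: 2.5
eef_pos: [456.8, -207.3, 292.1]
tcp_rot: [3.142, -0.0, 0.074]
ft_force: [1.1, 1.0, 0.8]
opening: 0.027
grip_force: 0.0
```

```bash
cat > st.py <<'E'
from h import *
z=np.load("case.npz");y=float(z["yaw"]);o=z["o"]
R=np.array([[np.cos(y),-np.sin(y)],[np.sin(y),np.cos(y)]])
s=env.state();p=s["eef_pos"];f=s["ft_force"]
print("t",round(float(s["t"]),2),"case",(R.T@(p[:2]-o)).round(2),"tipz",round(p[2]-78,1),"yawerr",round(float(s["tcp_rot"][2])-y,4),"F",(R.T@f[:2]).round(2),round(f[2],2),"open",round(float(s["opening"]),3))
E
python3 st.py
```

```text
t 2.5 case [ -96.53 -231.96] tipz 214.1 yawerr 0.0005 F [1.2  0.92] 0.77 open 0.027
```

Call:
jog_arm(
  motion=[
    [0, 0, 0, -3, -58.5, 0, 0],
    [0, 0, 0, -3, -58.5, 0, 0],
    [0, 0, 0, -3, -58.5, 0, 0],
    [0, 0, 0, -3, -58.5, 0, 0],
    [0, 0, 0, -3, -58.5, 0, 0],
    [0, 0, 0, 0, -58.5, 0, 0],
    [0, 0, 0, 0, 0, 50, 0],
    [0, 0, 0, 0, 0, 50, 0],
    [0, 0, 0, 0, 0, 40, 0],
    [0, 0, 0, 0, 0, 6, 0],
  ],
)

```text
t: 3.75
eef_pos: [415.5, 139.8, 144.7]
tcp_rot: [3.141, 0.004, 0.073]
ft_force: [0.3, 0.6, 0.3]
opening: 0.007
grip_force: 0.0
```

```bash
python3 st.py
python3 - <<'E'
from h import *
c=env.read_camera("scene");cv2.imwrite("pics/s2.png",cv2.resize(c["color"][130:280,200:390,::-1],None,fx=4,fy=4,interpolation=cv2.INTER_CUBIC))
E
```

```text
t 3.75 case [-112.31  117.2 ] tipz 66.7 yawerr 0.0002 F [0.32 0.55] 0.29 open 0.007
```

View pics/s2.png

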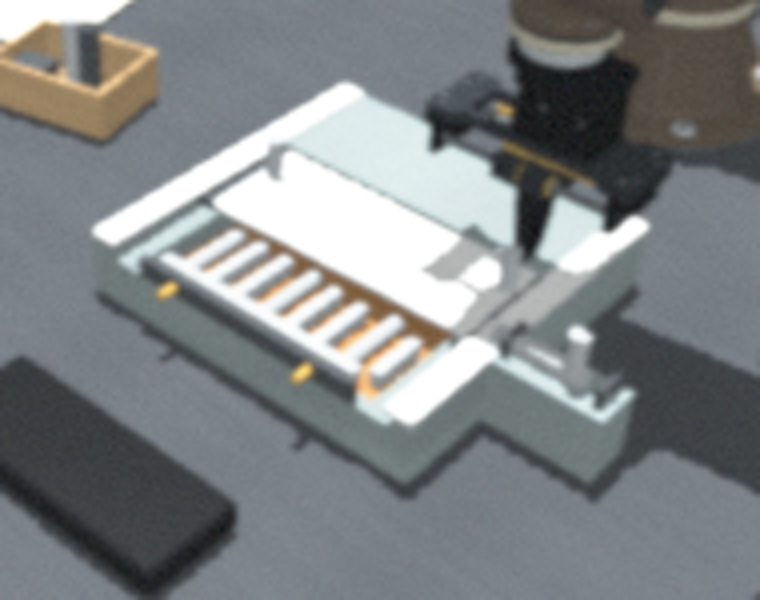

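The fingers (about (530,240) in the crop) stand just behind the left post, clear of the lip. Now I'll feel for contact.

Call:
jog_arm(
  motion=[
    [0, 0, 0, 5, -2, 0, 0],
    [0, 0, 0, 4, 0, 0, 0],
    [0, 0, 0, 2, 0, 0, 0],
    [0, 0, 0, 2, 0, 0, 0],
    [0, 0, 0, 1, 0, 0, 0],
  ],
)

```text
t: 4.42
eef_pos: [429.9, 142.8, 146.3]
tcp_rot: [3.142, -0.0, 0.073]
ft_force: [-2.8, 0.8, 1.5]
opening: 0.006
grip_force: 1.0
```

```bash
python3 st.py
```

```text
t 4.42 case [-97.68 119.2 ] tipz 68.3 yawerr 0.0 F [-2.7   1.01] 1.48 open 0.006
```

Call:
jog_arm(
  motion=[
    [0, 0, 0, 1, 0, 1, 0],
    [0, 0, 0, 2, 0, 0, 0],
    [0, 0, 0, 2, 0, 0, 0],
    [0, 0, 0, 2, 0, 0, 0],
  ],
)

```text
t: 4.92
eef_pos: [437.1, 143.4, 145.2]
tcp_rot: [3.142, -0.0, 0.073]
ft_force: [-1.7, 0.1, -0.6]
opening: 0.009
grip_force: 0.6
```

```bash
python3 st.py
```

```text
t 4.92 case [-90.47 119.21] tipz 67.2 yawerr 0.0 F [-1.69  0.25] -0.57 open 0.009
```

Call:
jog_arm(
  motion=[
    [0, 0, 0, 2, 0, 0, 0],
    [0, 0, 0, 2, 0, 0, 0],
    [0, 0, 0, 2, 0, 0, 0],
    [0, 0, 0, 2, 0, 0, 0],
    [0, 0, 0, 2, 0, 0, 0],
  ],
)

```text
t: 5.55
eef_pos: [446.9, 144.1, 145.2]
tcp_rot: [3.142, 0.0, 0.073]
ft_force: [-2.3, 0.6, 1.4]
opening: 0.008
grip_force: 0.9
```

```bash
python3 st.py;  python3 - <<'E'
from h import *
c=env.read_camera("top");cv2.imwrite("pics/t3.png",cv2.resize(c["color"][150:330,140:350,::-1],None,fx=3.3,fy=3.3,interpolation=cv2.INTER_CUBIC))
E
```

```text
t 5.55 case [-80.6  119.24] tipz 67.2 yawerr 0.0001 F [-2.26  0.74] 1.42 open 0.008
```

View pics/t3.png

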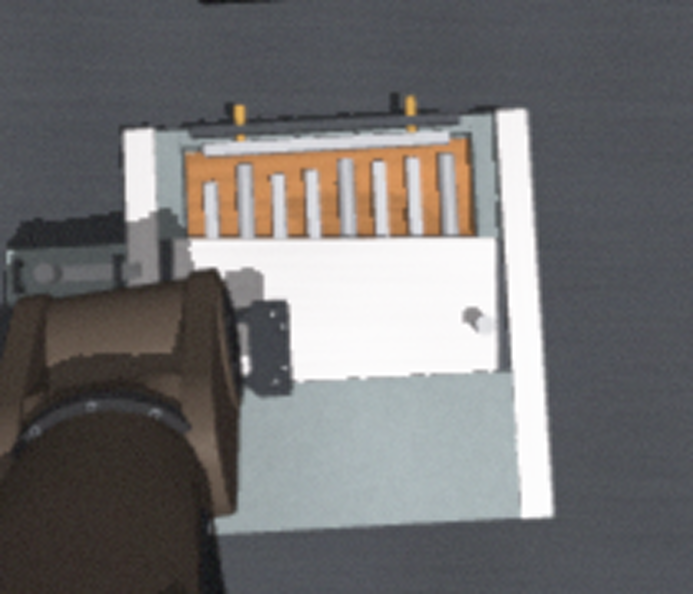

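Right post at (485,322) has barely moved, and the left one is now about 8 mm ahead. Next I'll go to the right post.

Call:
jog_arm(
  motion=[
    [0, 0, 0, -18, 0, 0, 0],
    [0, 0, 0, 0, 60, 0, 0],
    [0, 0, 0, 0, 60, 0, 0],
    [0, 0, 0, 0, 60, 0, 0],
    [0, 0, 0, 6, 59, 0, 0],
    [0, 0, 0, 2, 0, 0, 0],
    [0, 0, 0, 2, 0, 0, 0],
    [0, 0, 0, 2, 0, 0, 0],
    [0, 0, 0, 3, 0, 0, 0],
    [0, 0, 0, 3, 0, 0, 0],
  ],
)

```text
t: 6.85
eef_pos: [464.6, -93.5, 145.2]
tcp_rot: [3.142, 0.0, 0.075]
ft_force: [-1.4, -0.1, -1.0]
opening: 0.004
grip_force: 0.7
```

```bash
python3 st.py
```

```text
t 6.85 case [ -80.4  -119.07] tipz 67.2 yawerr 0.0013 F [-1.37  0.05] -1.05 open 0.004
```

Call:
jog_arm(
  motion=[
    [0, 0, 0, 3, 0, 0, 0],
    [0, 0, 0, 3, 0, 0, 0],
    [0, 0, 0, 3, 0, 0, 0],
  ],
)

```text
t: 7.22
eef_pos: [473.5, -93.6, 145.2]
tcp_rot: [3.141, 0.0, 0.073]
ft_force: [-1.3, -0.2, -0.6]
opening: 0.005
grip_force: 0.8
```

```bash
python3 st.py
```

```text
t 7.22 case [ -71.48 -119.8 ] tipz 67.2 yawerr 0.0001 F [-1.26 -0.08] -0.55 open 0.005
```

Call:
jog_arm(
  motion=[
    [0, 0, 0, -18, 0, 0, 0],
    [0, 0, 0, 0, -60, 0, 0],
    [0, 0, 0, 0, -60, 0, 0],
    [0, 0, 0, 0, -60, 0, 0],
    [0, 0, 0, 6, -59, 0, 0],
    [0, 0, 0, 2, 0, 0, 0],
    [0, 0, 0, 3, 0, 0, 0],
    [0, 0, 0, 4, 0, 0, 0],
    [0, 0, 0, 4, 0, 0, 0],
    [0, 0, 0, 4, 0, 0, 0],
  ],
)

```text
t: 8.48
eef_pos: [461.2, 144.4, 145.2]
tcp_rot: [3.141, 0.0, 0.072]
ft_force: [-1.7, -0.4, 0.3]
opening: 0.003
grip_force: 0.8
```

```bash
python3 st.py
```

```text
t 8.47 case [-66.39 118.47] tipz 67.2 yawerr -0.0013 F [-1.71 -0.24] 0.31 open 0.003
```

Call:
jog_arm(
  motion=[
    [0, 0, 0, -18, 0, 0, 0],
    [0, 0, 0, 0, 60, 0, 0],
    [0, 0, 0, 0, 60, 0, 0],
    [0, 0, 0, 0, 60, 0, 0],
    [0, 0, 0, 8, 59, 0, 0],
    [0, 0, 0, 3, 0, 0, 0],
    [0, 0, 0, 4, 0, 0, 0],
    [0, 0, 0, 4, 0, 0, 0],
    [0, 0, 0, 4, 0, 0, 0],
    [0, 0, 0, 4, 0, 0, 0],
  ],
)

```text
t: 9.72
eef_pos: [487.5, -91.9, 145.2]
tcp_rot: [3.142, 0.0, 0.075]
ft_force: [-1.9, -1.1, 1.0]
opening: 0.003
grip_force: 1.0
```

```bash
python3 st.py
```

```text
t 9.72 case [ -57.42 -119.1 ] tipz 67.2 yawerr 0.0013 F [-1.99 -1.  ] 0.98 open 0.003
```

Call:
jog_arm(
  motion=[
    [0, 0, 0, -20, 0, 0, 0],
    [0, 0, 0, 0, -60, 0, 0],
    [0, 0, 0, 0, -60, 0, 0],
    [0, 0, 0, 0, -60, 0, 0],
    [0, 0, 0, 7, -59, 0, 0],
    [0, 0, 0, 4, 0, 0, 0],
    [0, 0, 0, 4, 0, 0, 0],
    [0, 0, 0, 4, 0, 0, 0],
    [0, 0, 0, 4, 0, 0, 0],
    [0, 0, 0, 4, 0, 0, 0],
  ],
)

```text
t: 10.98
eef_pos: [477.1, 145.6, 145.2]
tcp_rot: [3.142, 0.0, 0.072]
ft_force: [-1.9, 0.4, 0.1]
opening: 0.003
grip_force: 1.0
```

```bash
python3 st.py
```

```text
t 10.97 case [-50.46 118.52] tipz 67.2 yawerr -0.0013 F [-1.84  0.57] 0.14 open 0.003
```

Call:
jog_arm(
  motion=[
    [0, 0, 0, -18, 0, 0, 0],
    [0, 0, 0, 0, 60, 0, 0],
    [0, 0, 0, 0, 60, 0, 0],
    [0, 0, 0, 0, 60, 0, 0],
    [0, 0, 0, 7, 59, 0, 0],
    [0, 0, 0, 4, 0, 0, 0],
    [0, 0, 0, 4, 0, 0, 0],
    [0, 0, 0, 4, 0, 0, 0],
    [0, 0, 0, 4, 0, 0, 0],
    [0, 0, 0, 4, 0, 0, 0],
  ],
)

```text
t: 12.22
eef_pos: [503.5, -90.6, 145.2]
tcp_rot: [3.142, 0.0, 0.075]
ft_force: [-1.7, -1.7, -0.7]
opening: 0.005
grip_force: 1.0
```

```bash
python3 st.py
```

```text
t 12.22 case [ -41.4  -119.05] tipz 67.2 yawerr 0.0014 F [-1.85 -1.56] -0.69 open 0.005
```

Left: from -50 to about -34.

Call:
jog_arm(
  motion=[
    [0, 0, 0, -20, 0, 0, 0],
    [0, 0, 0, 0, -60, 0, 0],
    [0, 0, 0, 0, -60, 0, 0],
    [0, 0, 0, 0, -60, 0, 0],
    [0, 0, 0, 7, -59, 0, 0],
    [0, 0, 0, 4, 0, 0, 0],
    [0, 0, 0, 4, 0, 0, 0],
    [0, 0, 0, 4, 0, 0, 0],
    [0, 0, 0, 4, 0, 0, 0],
    [0, 0, 0, 4, 0, 0, 0],
  ],
)

```text
t: 13.48
eef_pos: [493.0, 146.8, 145.2]
tcp_rot: [3.142, 0.0, 0.072]
ft_force: [-1.8, 0.2, 0.1]
opening: 0.003
grip_force: 1.0
```

```bash
python3 st.py
```

```text
t 13.47 case [-34.45 118.52] tipz 67.2 yawerr -0.0013 F [-1.77  0.38] 0.09 open 0.003
```

Right: from -41 to about -26.

Call:
jog_arm(
  motion=[
    [0, 0, 0, -18, 0, 0, 0],
    [0, 0, 0, 0, 60, 0, 0],
    [0, 0, 0, 0, 60, 0, 0],
    [0, 0, 0, 0, 60, 0, 0],
    [0, 0, 0, 7, 59, 0, 0],
    [0, 0, 0, 4, 0, 0, 0],
    [0, 0, 0, 4, 0, 0, 0],
    [0, 0, 0, 4, 0, 0, 0],
    [0, 0, 0, 4, 0, 0, 0],
    [0, 0, 0, 3, 0, 0, 0],
  ],
)

```text
t: 14.72
eef_pos: [518.4, -89.5, 145.2]
tcp_rot: [-3.142, 0.0, 0.075]
ft_force: [-2.2, -1.4, -0.7]
opening: 0.005
grip_force: 1.0
```

```bash
python3 st.py;  python3 - <<'E'
from h import *
c=env.read_camera("top");cv2.imwrite("pics/t4.png",cv2.resize(c["color"][150:330,140:350,::-1],None,fx=3.3,fy=3.3,interpolation=cv2.INTER_CUBIC))
E
```

```text
t 14.72 case [ -26.44 -119.01] tipz 67.2 yawerr 0.0013 F [-2.26 -1.24] -0.75 open 0.005
```

View pics/t4.png

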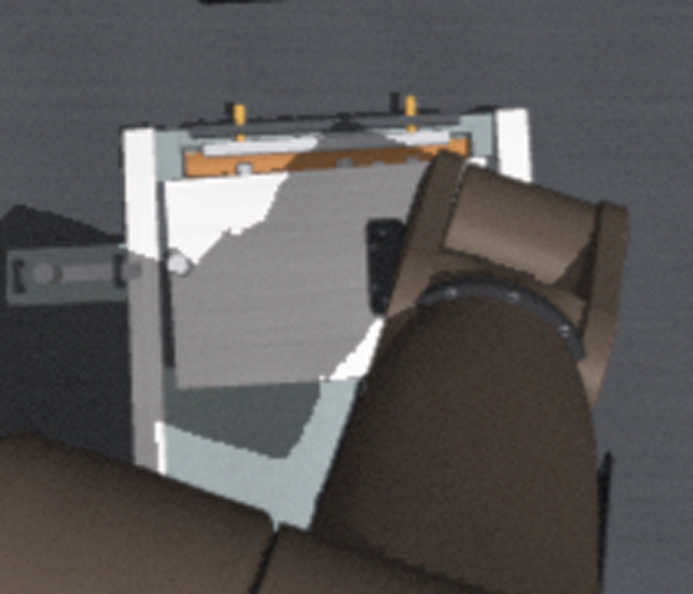

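Left post at (180,262), which is case x of about -11. The leading edge is about 18 mm from the stop face and nearly square, so I'll take shorter strokes from here.

Call:
jog_arm(
  motion=[
    [0, 0, 0, -16, 0, 0, 0],
    [0, 0, 0, 0, -60, 0, 0],
    [0, 0, 0, 0, -60, 0, 0],
    [0, 0, 0, 0, -60, 0, 0],
    [0, 0, 0, 7, -59, 0, 0],
    [0, 0, 0, 4, 0, 0, 0],
    [0, 0, 0, 3, 0, 0, 0],
    [0, 0, 0, 3, 0, 0, 0],
    [0, 0, 0, 3, 0, 0, 0],
    [0, 0, 0, 2, 0, 0, 0],
  ],
)

```text
t: 16.02
eef_pos: [506.9, 147.8, 145.2]
tcp_rot: [3.141, 0.0, 0.072]
ft_force: [-1.7, 0.2, -0.6]
opening: 0.004
grip_force: 0.8
```

```bash
python3 st.py
```

```text
t 16.02 case [-20.49 118.5 ] tipz 67.2 yawerr -0.0012 F [-1.67  0.33] -0.59 open 0.004
```

Call:
jog_arm(
  motion=[
    [0, 0, 0, -14, 0, 0, 0],
    [0, 0, 0, 0, 60, 0, 0],
    [0, 0, 0, 0, 60, 0, 0],
    [0, 0, 0, 0, 60, 0, 0],
    [0, 0, 0, 6, 59, 0, 0],
    [0, 0, 0, 2, 0, 0, 0],
    [0, 0, 0, 2, 0, 0, 0],
    [0, 0, 0, 2, 0, 0, 0],
    [0, 0, 0, 2, 0, 0, 0],
    [0, 0, 0, 2, 0, 0, 0],
  ],
)

```text
t: 17.27
eef_pos: [526.2, -88.9, 145.2]
tcp_rot: [-3.141, 0.0, 0.075]
ft_force: [-2.6, 1.4, 0.4]
opening: 0.002
grip_force: 0.8
```

```bash
python3 st.py
```

```text
t 17.27 case [ -18.65 -118.97] tipz 67.2 yawerr 0.0012 F [-2.5   1.56] 0.44 open 0.002
```

Call:
jog_arm(
  motion=[
    [0, 0, 0, -11, 0, 0, 0],
    [0, 0, 0, 0, -60, 0, 0],
    [0, 0, 0, 0, -60, 0, 0],
    [0, 0, 0, 0, -60, 0, 0],
    [0, 0, 0, 6, -59, 0, 0],
    [0, 0, 0, 2, 0, 0, 0],
    [0, 0, 0, 1, 0, 0, 0],
    [0, 0, 0, 1, 0, 0, 0],
    [0, 0, 0, 1, 0, 0, 0],
    [0, 0, 0, 1, 0, 0, 0],
  ],
)

```text
t: 18.52
eef_pos: [509.6, 148.0, 145.2]
tcp_rot: [3.141, 0.001, 0.072]
ft_force: [-1.3, -0.7, 1.0]
opening: 0.003
grip_force: 0.7
```

```bash
python3 st.py
```

```text
t 18.52 case [-17.79 118.47] tipz 67.2 yawerr -0.0011 F [-1.38 -0.6 ] 0.98 open 0.003
```

Call:
jog_arm(
  motion=[
    [0, 0, 0, 0.7, 0, 0, 0],
    [0, 0, 0, 0.7, 0, 0, 0],
    [0, 0, 0, 0.6, 0, 0, 0],
  ],
)

```text
t: 18.9
eef_pos: [511.7, 148.9, 145.2]
tcp_rot: [3.141, 0.0, 0.073]
ft_force: [-1.8, 0.4, 1.0]
opening: 0.004
grip_force: 0.7
```

Call:
jog_arm(
  motion=[
    [0, 0, 0, -9, 0, 0, 0],
    [0, 0, 0, 0, 60, 0, 0],
    [0, 0, 0, 0, 60, 0, 0],
    [0, 0, 0, 0, 60, 0, 0],
    [0, 0, 0, 4, 59, 0, 0],
    [0, 0, 0, 1, 0, 0, 0],
    [0, 0, 0, 1, 0, 0, 0],
    [0, 0, 0, 1, 0, 0, 0],
    [0, 0, 0, 1, 0, 0, 0],
    [0, 0, 0, 1, 0, 0, 0],
  ],
)

```text
t: 20.15
eef_pos: [529.1, -88.7, 145.2]
tcp_rot: [-3.141, 0.0, 0.075]
ft_force: [-2.0, 0.0, -0.1]
opening: 0.007
grip_force: 0.8
```

```bash
python3 st.py
```

```text
t 20.15 case [ -15.72 -118.96] tipz 67.2 yawerr 0.0012 F [-1.98  0.15] -0.1 open 0.007
```

Continue on the right by 2.5 mm in fine steps.

Call:
jog_arm(
  motion=[
    [0, 0, 0, 0.7, 0, 0, 0],
    [0, 0, 0, 0.6, 0, 0, 0],
    [0, 0, 0, 0.6, 0, 0, 0],
    [0, 0, 0, 0.6, 0, 0, 0],
  ],
)

```text
t: 20.65
eef_pos: [531.5, -89.3, 145.2]
tcp_rot: [-3.142, 0.001, 0.073]
ft_force: [-3.3, -1.1, 0.7]
opening: 0.006
grip_force: 2.1
```

```bash
python3 st.py
```

```text
t 20.65 case [ -13.36 -119.77] tipz 67.2 yawerr 0.0001 F [-3.39 -0.81] 0.65 open 0.006
```

Call:
jog_arm(
  motion=[
    [0, 0, 0, 0.4, 0, 0, 0],
  ],
)

```text
t: 20.78
eef_pos: [531.6, -89.3, 145.1]
tcp_rot: [-3.141, 0.001, 0.073]
ft_force: [-6.6, -0.9, 1.7]
opening: 0.005
grip_force: 3.1
```

Call:
jog_arm(
  motion=[
    [0, 0, 0, -9, 0, 0, 0],
    [0, 0, 0, 0, -60, 0, 0],
    [0, 0, 0, 0, -60, 0, 0],
    [0, 0, 0, 0, -60, 0, 0],
    [0, 0, 0, 4, -59, 0, 0],
    [0, 0, 0, 1, 0, 0, 0],
    [0, 0, 0, 0.8, 0, 0, 0],
    [0, 0, 0, 0.6, 0, 0, 0],
    [0, 0, 0, 0.6, 0, 0, 0],
    [0, 0, 0, 0.6, 0, 0, 0],
  ],
)

```text
t: 22.02
eef_pos: [513.1, 148.2, 145.1]
tcp_rot: [3.141, 0.001, 0.072]
ft_force: [-1.7, -0.9, 0.3]
opening: 0.003
grip_force: 0.8
```

```bash
python3 st.py
```

```text
t 22.02 case [-14.28 118.46] tipz 67.1 yawerr -0.0012 F [-1.76 -0.76] 0.3 open 0.003
```

Call:
jog_arm(
  motion=[
    [0, 0, 0, 0.5, 0, 0, 0],
    [0, 0, 0, 0.5, 0, 0, 0],
  ],
)

```text
t: 22.28
eef_pos: [513.8, 148.9, 145.1]
tcp_rot: [3.141, 0.001, 0.073]
ft_force: [-3.8, -1.2, 0.4]
opening: 0.005
grip_force: 2.1
```

```bash
python3 st.py
```

```text
t 22.27 case [-13.52 119.09] tipz 67.1 yawerr 0.0 F [-3.91 -0.93] 0.41 open 0.005
```

Call:
jog_arm(
  motion=[
    [0, 0, 0, 0.4, 0, 0, 0],
    [0, 0, 0, 0, 0, 0, 0],
  ],
)

```text
t: 22.52
eef_pos: [514.0, 149.0, 145.0]
tcp_rot: [3.141, 0.002, 0.074]
ft_force: [-5.0, -1.2, 1.4]
opening: 0.004
grip_force: 2.7
```

```bash
python3 st.py
```

```text
t 22.52 case [-13.39 119.2 ] tipz 67.0 yawerr 0.0002 F [-5.12 -0.87] 1.41 open 0.004
```

Call:
jog_arm(
  motion=[
    [0, 0, 0, 0.4, 0, 0, 0],
    [0, 0, 0, 0.2, 0, 0, 0],
  ],
)

```text
t: 22.78
eef_pos: [514.1, 149.1, 145.0]
tcp_rot: [3.141, 0.003, 0.074]
ft_force: [-7.9, -1.4, 2.9]
opening: 0.001
grip_force: 4.0
```

```bash
python3 st.py
```

```text
t 22.77 case [-13.24 119.25] tipz 67.0 yawerr 0.0002 F [-7.97 -0.86] 2.89 open 0.001
```

Call:
jog_arm(
  motion=[
    [0, 0, 0, 0.4, 0, 0, 0],
    [0, 0, 0, 0, 0, 0, 0],
    [0, 0, 0, 0, 0, 0, 0],
    [0, 0, 0, 0, 0, 0, 0],
  ],
)

```text
t: 23.28
eef_pos: [514.2, 149.1, 144.9]
tcp_rot: [3.141, 0.004, 0.074]
ft_force: [-8.8, -0.9, 2.6]
opening: 0.007
grip_force: 4.6
```

```bash
python3 st.py
```

```text
t 23.27 case [-13.13 119.26] tipz 66.9 yawerr 0.0003 F [-8.87 -0.2 ] 2.64 open 0.007
```

Call:
jog_arm(
  motion=[
    [0, 0, 0, -9, 0, 0, 0],
    [0, 0, 0, 0, 60, 0, 0],
    [0, 0, 0, 0, 60, 0, 0],
    [0, 0, 0, 0, 60, 0, 0],
    [0, 0, 0, 4, 59, 0, 0],
    [0, 0, 0, 1, 0, 0, 0],
    [0, 0, 0, 1, 0, 0, 0],
    [0, 0, 0, 0.7, 0, 0, 0],
    [0, 0, 0, 0.6, 0, 0, 0],
    [0, 0, 0, 0.5, 0, 0, 0],
  ],
)

```text
t: 24.52
eef_pos: [531.3, -88.4, 145.1]
tcp_rot: [-3.141, 0.002, 0.075]
ft_force: [-5.9, 0.2, 1.6]
opening: 0.006
grip_force: 2.7
```

```bash
python3 st.py
```

```text
t 24.52 case [ -13.49 -118.82] tipz 67.1 yawerr 0.0013 F [-5.91  0.6 ] 1.56 open 0.006
```

Call:
jog_arm(
  motion=[
    [0, 0, 0, 0.4, 0, 0, 0],
    [0, 0, 0, 0.3, 0, 0, 0],
    [0, 0, 0, 0, 0, 0, 0],
  ],
)

```text
t: 24.9
eef_pos: [531.5, -88.7, 144.9]
tcp_rot: [-3.141, 0.003, 0.074]
ft_force: [-7.3, -0.3, 2.9]
opening: 0.004
grip_force: 3.6
```

```bash
python3 st.py
```

```text
t 24.9 case [ -13.32 -119.13] tipz 66.9 yawerr 0.0007 F [-7.29  0.18] 2.91 open 0.004
```

Call:
jog_arm(
  motion=[
    [0, 0, 0, 0.5, 0, 0, 0],
    [0, 0, 0, 0.1, 0, 0, 0],
    [0, 0, 0, 0, 0, 0, 0],
    [0, 0, 0, 0, 0, 0, 0],
    [0, 0, 0, 0, 0, 0, 0],
  ],
)

```text
t: 25.52
eef_pos: [531.7, -88.7, 144.9]
tcp_rot: [-3.141, 0.004, 0.074]
ft_force: [-9.8, -0.8, 3.4]
opening: 0.004
grip_force: 4.9
```

```bash
python3 st.py
```

```text
t 25.52 case [ -13.14 -119.15] tipz 66.9 yawerr 0.0007 F [-9.82 -0.06] 3.37 open 0.004
```

Call:
jog_arm(
  motion=[
    [0, 0, 0, -9, 0, 0, 0],
    [0, 0, 0, 0, -60, 0, 0],
    [0, 0, 0, 0, -60, 0, 0],
    [0, 0, 0, 0, -60, 0, 0],
    [0, 0, 0, 5, -59, 0, 0],
    [0, 0, 0, 1, 0, 0, 0],
    [0, 0, 0, 1, 0, 0, 0],
    [0, 0, 0, 0.6, 0, 0, 0],
    [0, 0, 0, 0.4, 0, 0, 0],
    [0, 0, 0, 0.3, 0, 0, 0],
  ],
)

```text
t: 26.78
eef_pos: [514.0, 147.9, 145.0]
tcp_rot: [3.141, 0.003, 0.071]
ft_force: [-8.5, 1.6, 3.3]
opening: 0.003
grip_force: 3.8
```

```bash
python3 st.py
```

```text
t 26.77 case [-13.42 118.12] tipz 67.0 yawerr -0.0018 F [-8.39  2.26] 3.34 open 0.003
```

Call:
jog_arm(
  motion=[
    [0, 0, 0, 0.4, 0, 0, 0],
    [0, 0, 0, 0.1, 0, 0, 0],
    [0, 0, 0, 0, 0, 0, 0],
    [0, 0, 0, 0, 0, 0, 0],
    [0, 0, 0, 0, 0, 0, 0],
  ],
)

```text
t: 27.4
eef_pos: [514.1, 147.9, 144.9]
tcp_rot: [3.141, 0.004, 0.071]
ft_force: [-8.3, 1.2, 3.5]
opening: 0.006
grip_force: 4.4
```

```bash
python3 st.py
```

```text
t 27.4 case [-13.34 118.12] tipz 66.9 yawerr -0.0018 F [-8.15  1.82] 3.52 open 0.006
```

Call:
jog_arm(
  motion=[
    [0, 0, 0, 0.4, 0, 0, 0],
    [0, 0, 0, 0, 0, 0, 0],
    [0, 0, 0, 0, 0, 0, 0],
    [0, 0, 0, 0, 0, 0, 0],
  ],
)

```text
t: 27.9
eef_pos: [514.2, 147.9, 144.9]
tcp_rot: [3.141, 0.005, 0.072]
ft_force: [-10.7, 1.6, 3.4]
opening: 0.008
grip_force: 5.0
```

```bash
python3 st.py
```

```text
t 27.9 case [-13.21 118.11] tipz 66.9 yawerr -0.0017 F [-10.53   2.41] 3.36 open 0.008
```

Call:
jog_arm(
  motion=[
    [0, 0, 0, -12, 0, 0, 0],
    [0, 0, 0, 0, 0, -60, 0],
    [0, 0, 0, 4, -50, 0, 0],
    [0, 0, 0, 4, -50, 0, 0],
    [0, 0, 0, 2, -50, 0, 0],
    [0, 0, 0, 0, 0, 0, 0],
  ],
)

```text
t: 28.65
eef_pos: [502.6, 300.5, 205.1]
tcp_rot: [-3.141, -0.001, 0.076]
ft_force: [-1.0, 0.1, 0.3]
opening: 0.004
grip_force: 0.0
```

```bash
python3 st.py
```

```text
t 28.65 case [-13.63 271.08] tipz 127.1 yawerr 0.0024 F [-0.98  0.22] 0.34 open 0.004
```

Call:
jog_arm(
  motion=[
    [0, 0, 0, -0.5, 0, 43, 0],
    [0, 0, 0, 0, 12, 0, 0],
    [0, 0, 0, 0, 6, 0, 0],
    [0, 0, 0, 0, 4, 0, 0],
    [0, 0, 0, 0, 4, 0, 0],
    [0, 0, 0, 0, 4, 0, 0],
  ],
)

```text
t: 29.4
eef_pos: [504.7, 268.4, 162.7]
tcp_rot: [-3.141, -0.001, 0.073]
ft_force: [0.5, 0.2, 0.5]
opening: 0.005
grip_force: 0.0
```

```bash
python3 st.py;python3 - <<'E'
from h import *
c=env.read_camera("scene");cv2.imwrite("pics/s5.png",cv2.resize(c["color"][130:280,200:390,::-1],None,fx=4,fy=4,interpolation=cv2.INTER_CUBIC))
E
```

```text
t 29.4 case [-13.9  238.98] tipz 84.7 yawerr 0.0001 F [0.5  0.18] 0.52 open 0.005
```

View pics/s5.png

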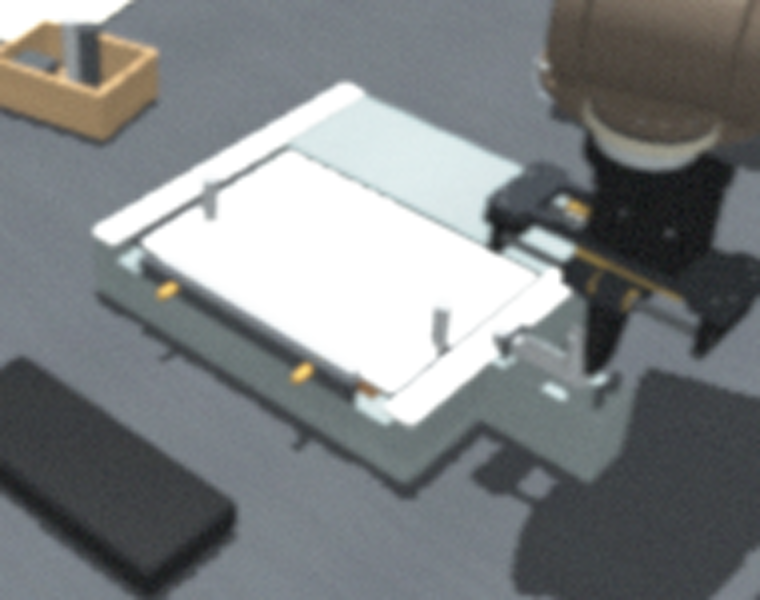

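The cover lies square at the stop, with its posts at (210,200) and (440,328). The finger at (600,350) is just outside the knob at (577,350).

Call:
jog_arm(
  motion=[
    [0, 0, 0, 0, 4, 0, 0],
    [0, 0, 0, 0, 4, 0, 0],
    [0, 0, 0, 0, 4, 0, 0],
    [0, 0, 0, 0, 4, 0, 0],
    [0, 0, 0, 0, 4, 0, 0],
  ],
)

```text
t: 30.08
eef_pos: [506.1, 248.5, 162.3]
tcp_rot: [3.142, -0.0, 0.073]
ft_force: [-0.7, 3.5, 3.0]
opening: 0.005
grip_force: 1.5
```

```bash
python3 st.py
```

```text
t 30.07 case [-13.92 219.  ] tipz 84.3 yawerr 0.0001 F [-0.45  3.58] 2.97 open 0.005
```

Call:
jog_arm(
  motion=[
    [0, 0, 0, 0, 4, 0, 0],
    [0, 0, 0, 0, 4, 0, 0],
    [0, 0, 0, 0, 4, 0, 0],
    [0, 0, 0, 0, 3, 0, 0],
    [0, 0, 0, 0, 1, 0, 0],
  ],
)

```text
t: 30.7
eef_pos: [507.3, 232.6, 162.2]
tcp_rot: [3.141, -0.0, 0.073]
ft_force: [-0.0, 2.8, 3.0]
opening: 0.003
grip_force: 1.4
```

```bash
python3 st.py
```

```text
t 30.7 case [-13.97 203.02] tipz 84.2 yawerr -0.0001 F [0.2  2.77] 3.03 open 0.003
```

Call:
jog_arm(
  motion=[
    [0, 0, 0, 0, 1, 0, 0],
    [0, 0, 0, 0, 1, 0, 0],
    [0, 0, 0, 0, 1, 0, 0],
  ],
)

```text
t: 31.08
eef_pos: [507.4, 229.8, 162.2]
tcp_rot: [3.142, -0.0, 0.073]
ft_force: [0.2, 1.8, 2.0]
opening: 0.004
grip_force: 1.4
```

```bash
python3 st.py
```

```text
t 31.07 case [-14.   200.25] tipz 84.2 yawerr 0.0002 F [0.31 1.74] 1.99 open 0.004
```

Call:
jog_arm(
  motion=[
    [0, 0, 0, 0, 1, 0, 0],
    [0, 0, 0, 0, 1, 0, 0],
  ],
)

```text
t: 31.32
eef_pos: [507.6, 227.8, 162.2]
tcp_rot: [3.142, -0.0, 0.073]
ft_force: [0.4, 2.8, 2.3]
opening: 0.008
grip_force: 1.4
```

```bash
python3 st.py
```

```text
t 31.32 case [-13.97 198.19] tipz 84.2 yawerr 0.0001 F [0.6 2.8] 2.31 open 0.008
```

Call:
jog_arm(
  motion=[
    [0, 0, 0, 0, 1, 0, 0],
    [0, 0, 0, 0, 0.7, 0, 0],
  ],
)

```text
t: 31.58
eef_pos: [507.7, 226.0, 162.2]
tcp_rot: [3.142, -0.0, 0.073]
ft_force: [-0.2, 3.4, 2.7]
opening: 0.002
grip_force: 1.4
```

```bash
python3 st.py
```

```text
t 31.57 case [-14.   196.46] tipz 84.2 yawerr 0.0 F [0.08 3.43] 2.74 open 0.002
```

Call:
jog_arm(
  motion=[
    [0, 0, 0, 0, 0.8, 0, 0],
    [0, 0, 0, 0, 0.8, 0, 0],
  ],
)

```text
t: 31.82
eef_pos: [507.8, 225.1, 162.3]
tcp_rot: [-3.14, -0.0, 0.073]
ft_force: [-1.1, 12.6, 2.2]
opening: 0.001
grip_force: 6.3
```

```bash
python3 st.py
```

```text
t 31.82 case [-13.95 195.57] tipz 84.3 yawerr -0.0003 F [-0.2 12.7] 2.16 open 0.001
```

The bolt is at its rigid limit (12.6 N). I'll back off and check.

Call:
jog_arm(
  motion=[
    [0, 0, 0, 0, 0.2, 0, 0],
    [0, 0, 0, 0, 0, 0, 0],
    [0, 0, 0, 0, -15, 0, 0],
    [0, 0, 0, 0, -25, 0, 0],
    [0, 0, 0, 0, 0, -60, 0],
    [0, 0, 0, 0, 0, -60, 0],
    [0, 0, 0, -50, -30, 0, 0],
    [0, 0, 0, -50, -30, 0, 0],
    [0, 0, 0, 0, -50, 0, 0],
    [0, 0, 0, 0, -50, 0, 0],
  ],
)

```text
t: 33.08
eef_pos: [392.4, 418.0, 282.5]
tcp_rot: [3.141, -0.0, 0.074]
ft_force: [0.2, -1.1, 0.1]
opening: 0.003
grip_force: 0.0
```

```bash
python3 st.py
python3 - <<'E'
from h import *
c=env.read_camera("top");cv2.imwrite("pics/t6.png",cv2.resize(c["color"][150:330,140:350,::-1],None,fx=3.3,fy=3.3,interpolation=cv2.INTER_CUBIC))
E
```

```text
t 33.08 case [-114.9  396.4] tipz 204.5 yawerr 0.0003 F [ 0.15 -1.1 ] 0.08 open 0.003
```

View pics/t6.png

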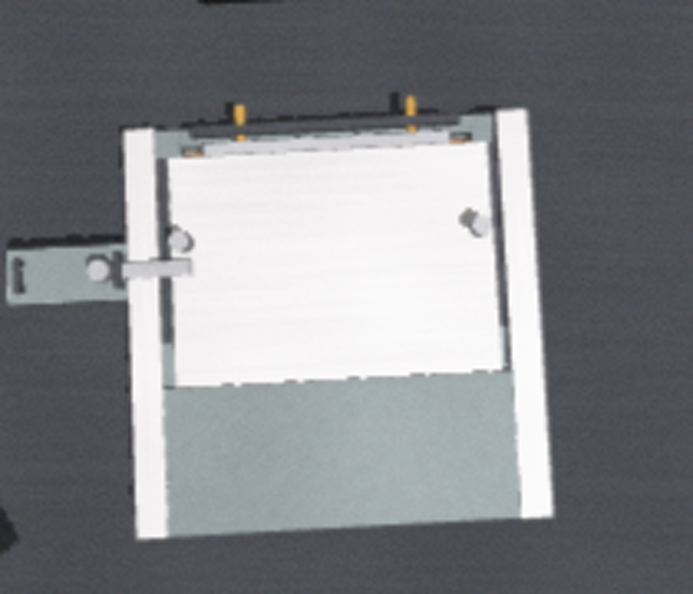

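The cover is square against the stop face. The bolt tongue at (155–190,268) lies behind the left post at (180,240), and the knob at (97,268) is fully in.

```bash
python3 -c "
from cell import env
print(env.job_done())"
```

```text
the job is handed in; nothing more can be done
None
```

The cover is shut square against its stop, pressed home at about 10 N on each post, and the bolt is fully in behind the left post; I handed the job in at about 33 s, with the arm clear and nothing else touched.

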